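Snap the torch into its charging cradle

TASK

Put the olive hand torch on charge: press it gently down into the two spring clips of the green cradle, tail (black end with the brass disc) towards the cradle's black contact block, until both clips have snapped around it. Then slide it along in the clips until its tail has pushed the sprung brass contact home, without forcing it, and let go, leaving the other things on the table where they are.

Things in the scene. Friction and masses are not known exactly. Their poses are not given: they have to be found in the camera images.
- torch: Hand torch lying on the table, about 0.2 kg. Round olive barrel 28 mm in diameter, 140 mm long between two hexagonal ends (each 22 mm long, 34 mm across flats); 184 mm long in all. Origin on the axis at mid-length, 17 mm above the table when lying on its flats. x axis along the torch, pointing to the tail (black hexagon with a brass disc); -x points to the head (steel hexagon, glass lens).
- torch_tail (a point): Centre of the torch's tail face, on the axis, 92 mm from its middle
- torch_head (a point): Centre of the torch's head face, on the axis, 92 mm from its middle
- cradle: Green charging cradle fixed to the table, base plate 262 x 90 x 12 mm. Origin on the table under the midpoint between its two clips; z up; x axis along the seated torch's axis, towards the black contact block at the +x end. 70 mm are free between the two clip posts, above the base plate. More than 35 N from the torch damages its clips and contact.
- cradle_axis (a point): Point on the seated torch's axis midway between the clips, 55 mm above the table. Seated, the torch slides along cradle x with about 4 to 8 N of friction (more if pressed down) and stays where it is left. Lowered with its middle at cradle x = -15 mm it clears the contact, and its hexagons clear the clips (beyond x = -22 mm they would foul one).
- clip_tail (a point): Centre of the clip nearer the contact block, on the seated axis, at cradle x = +42 mm. Grey post 14 mm long, top 41 mm above the table, on which the barrel rests; two steel spring fingers 12 mm wide, 75 mm high: mouth 42 mm, throat 17 mm at 66 mm height. Pushed straight down, the barrel spreads them and they snap over it.
- clip_head (a point): The same for the other clip, at cradle x = -42 mm. Snapping in takes some 12 to 20 N for both clips together, highest with the torch's axis 18 to 22 mm above its seat (it first touches 25 mm above); then the force falls to nothing as the fingers close over the barrel and draw it in, and rises steeply once it sits on the posts. Press slowly: a fast plunge hits the posts hard.
- block (a point): Middle of the range of the contact's free tip, fixed to the cradle at x = 94 mm, on the seated axis. The black block (40 mm wide, 77 mm high) that carries the contact is clamped anywhere within 11 mm either way along x, differently each time and not measured: its brass contact's tip lies between x = 83 and 105 mm. Find it by feel.
- contact (a joint): Travel of the brass contact into its block, m: 0 free, 0.006 fully in, where it meets a hard stop; light spring, under 2 N. Pushed home is over 0.004.
- cell: Bystander: small blue spare cell standing upright near the middle of the table, 26 mm across, 49 mm high; origin at the centre of its underside
- compass: Bystander: flat black pocket compass with a white face and red needle, 50 mm across, 15 mm high, in the middle close to the robot; origin at the centre of its underside
- radio: Bystander: black hand radio standing upright with a stub aerial, 34 x 60 mm foot, 200 mm high in all, at the far side; origin at the centre of its underside
- tape: Bystander: roll of tan tape lying flat, 70 mm across, 30 mm high, at the left; origin at the centre of its underside
- cup: Bystander: steel mug, 80 mm across, 85 mm high, at the far side; origin at the centre of its underside

How it is judged:
By the outcome, as a careful person would: the job done as asked, in the order asked, and still so for the second after the job is handed in, with the robot touching nothing.
It also fails if it takes over 72 s, if anything falls off the work surface, if the arm or the gripper's body presses on something with over 40 N, if the wrist force passes 120 N, or if a joint passes its speed limit or range.

ROBOT

A 6-joint arm with a two-finger parallel gripper is mounted at the origin on the work surface. World frame = base frame: x ahead of the robot, y to its left, z up, the work surface at z = 0. Lengths are in mm, angles in rad, forces in N, time in s.
With the tool pointing down it reaches from about 350 to 775 mm from the base axis. Payload 7.3 kg.
Tool frame: the origin (TCP) lies between the finger pads; the fingertips stand 22 mm ahead of it and the grasp point (between the pads) lies 3 mm ahead of it (nose_length is the distance from the TCP to the fingertips, in mm); z points along the fingers, y is the direction in which the jaws open and shut (so a half turn about z gives the same grasp; the last joint's range is limited). The gripper opens to 92 mm and grips with 3 to 60 N. Pads are 19 mm wide; open, the fingers measure 130 mm over their backs; the gripper's body (75 mm by 190 mm) begins 47 mm behind the grasp point.
Start: joints at [-1.26, 0.342, 1.524, -0, 1.275, -0.146], TCP at [231.59, -471.178, 248.741] pointing down, gripper open.
Joint ranges: [-2.53, 2.53], [-0.77, 2.02], [0.04, 2.7], [-1, 4.14], [0.28, 2.66], [-3.11, 3.11]. Speed limits (rad/s): [2.57, 2.57, 3.14, 3.14, 3.14, 3.14].

INTERFACE

Orientations are given as [roll, pitch, yaw] about the fixed x, y, z axes, in that order (R = Rz(yaw) Ry(pitch) Rx(roll)).
In Python, from plant import get_obs, capture, close_job, nose_length gives the robot as it stands.
- The arm moves only by the tool step_arm, never from a script. Its argument "increments" is text: rows parted by semicolons, each of 7 numbers parted by spaces: the turn, a rotation vector about the tool's x, y, z in rad, then the shift along the tool's x, y, z in mm, then the opening, from -1 (shut) to 1 (fully open). A call has 1 to 20 rows; each row is the pose to reach, as a shift and turn from the pose commanded when the call began, along the tool's axes at that moment; what a row does not reach only later rows make up. A row lasts 1/8 s, in which the tool goes at most 62.5 mm and 10.7 degrees, less where a joint would pass 70% of its speed; a pose out of reach is approached as far as the arm can. A call with a gripper value outside its range is refused whole. The fingers move at their own pace and stop on an object; the grip force is fixed at half the most. Time passes only in rows, so rows that repeat a pose let the fingers close. It gives the time, the measured TCP pose, the force and the opening at its end, in the units of the state.
- get_obs(): the state, without advancing time (a new reading comes with each control period).
- capture(name): name is "scene" or "top" or "wrist"; returns a dict with "frame" (480x640x3 uint8, red, green, blue), "K" (3x3 intrinsics, pixels), "extrinsics" (4x4, takes a point from world to camera coordinates); the wrist camera has in their place "tool_from_camera" (4x4, takes a point from camera to tool coordinates, whose origin is the TCP and whose axes are the flange's). Camera axes: x right, y down, z forward; pixel columns grow to the right and rows downward; lengths in mm; the calibration is good to about 2 mm. The wrist camera is an equidistant fisheye: a pixel r from the principal point sees the ray r / f radians off the axis. A picture is of the moment at which its call begins: read the wrist's pose just before it. There is no depth.
- close_job(): hands the job in, once; it reports no verdict.
The state is a dict: "time": time; "joint_positions": joint angles; "dq": joint speeds; "tau": joint torques, N m; "tool_pos": TCP position; "tcp_rot": TCP orientation; "contact_force": force on the tool from outside, world axes, zero at the start; "moment": the same for the moment, N m; "grip_width": finger opening in mm.
Only numpy, scipy, OpenCV 4.12 (cv2) and the standard library are available. Lean on these libraries where they do the work, as an engineer would, in place of code of your own. Each camera call takes 0.05 s, during which the arm holds its last target.

## Working session

There is one attempt and no reset: what is moved stays moved. The work goes in short steps, Python scripts to look and compute and a tool call to move; the robot and the scene stay as the last step left them, time stands still between calls to the robot, and variables do not carry over. Pictures are saved under pics/ and viewed, and the job is handed in when it is done.

Besides the shell and the picture viewer there is one more tool, called after "Emit:" as name(argument=value, ...) on one line, values as JSON. step_arm: Moves the arm, as the interface text tells. Its arguments: {"type":"object","properties":{"increments":{"type":"string"}},"required":["increments"]}

```bash
mkdir -p pics; ls
cat > h.py <<'E'
import numpy as np, cv2
from plant import get_obs, capture, close_job, nose_length
def snap(n,f):
    c=capture(n); cv2.imwrite('pics/'+f,c['frame'][:,:,::-1]); np.savez('pics/'+f[:-4]+'.npz',**{k:v for k,v in c.items()}); return c
def ray(c,u,v,z):
    K=np.array(c['K']);E=np.array(c['extrinsics']);R=E[:3,:3];t=E[:3,3]
    d=R.T@np.linalg.inv(K)@np.array([u,v,1.]);o=-R.T@t
    return o+d*(z-o[2])/d[2]
def proj(c,p):
    K=np.array(c['K']);E=np.array(c['extrinsics']);q=K@(E[:3,:3]@np.array(p,float)+E[:3,3]);return q[:2]/q[2]
E
python3 - <<'E'
from h import *
o=get_obs();print(o)
for n in('scene','top'):
    c=snap(n,n+'0.png');print(c['K'],c['extrinsics'])
print(nose_length)
E
```

```text
pics
{'time': 0.0, 'joint_positions': array([-1.26001411e+00,  3.42718039e-01,  1.52503002e+00, -1.54059885e-05,
        1.27539983e+00, -1.46005193e-01]), 'dq': array([ 2.34417607e-04, -1.13530096e-04,  7.11497414e-04,  1.91262981e-05,
       -2.05668711e-03, -2.20232052e-04]), 'tau': array([ 1.88195205e-03, -4.31233013e+01, -2.44226950e+01,  7.18786893e-02,
        5.58695721e-02, -1.16204092e-04]), 'tool_pos': array([ 231.45612612, -470.80074768,  248.04283531]), 'tcp_rot': array([-3.14005183e+00, -2.11690570e-04,  4.56791743e-01]), 'contact_force': array([ 0.19906655,  0.24001008, -0.60139085]), 'moment': array([-0.0524678 ,  0.00174831, -0.00635111]), 'grip_width': 91.82802501119355}
[[512.90110244   0.         327.7723171 ]
 [  0.         512.90110244 247.06513976]
 [  0.           0.           1.        ]] [[-6.47924536e-03  9.99954341e-01  7.02390675e-03 -8.36111223e+01]
 [ 6.02980714e-01  9.51025814e-03 -7.97699075e-01 -3.02118848e+02]
 [-7.97729452e-01 -9.33207721e-04 -6.03014802e-01  1.50327914e+03]
 [ 0.00000000e+00  0.00000000e+00  0.00000000e+00  1.00000000e+00]]
[[615.54168094   0.         309.13786361]
 [  0.         615.54168094 251.42495689]
 [  0.           0.           1.        ]] [[ 2.95185239e-02 -9.99553393e-01 -4.65532729e-03  9.22651229e+01]
 [-9.76164362e-01 -2.78253386e-02 -2.15241467e-01  5.77320100e+02]
 [ 2.15015802e-01  1.08979750e-02 -9.76549763e-01  1.23988191e+03]
 [ 0.00000000e+00  0.00000000e+00  0.00000000e+00  1.00000000e+00]]
22.0
```

View pics/top0.png

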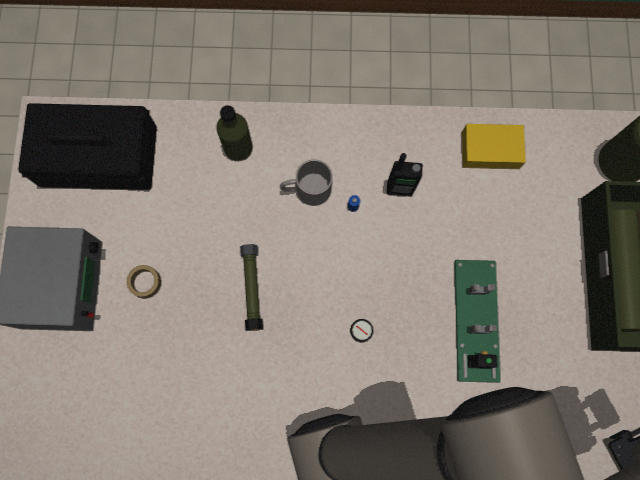

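View pics/scene0.png

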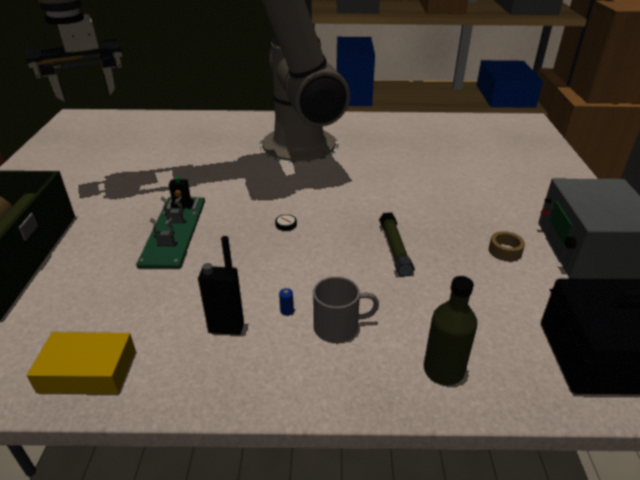

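The top view shows the torch with its head at about (249,249) and its black tail at (254,325). The green cradle spans (456..500, 261..382), with the block at the bottom, nearest the robot. I'll measure these next.

Run:
```python
from h import *
c=dict(np.load('pics/top0.npz'));f=c['frame'];
cv2.imwrite('pics/crop_t.png',cv2.resize(f[235:345,205:295,::-1],None,fx=5,fy=5,interpolation=cv2.INTER_CUBIC))
cv2.imwrite('pics/crop_c.png',cv2.resize(f[250:395,440:520,::-1],None,fx=4,fy=4,interpolation=cv2.INTER_CUBIC))
hsv=cv2.cvtColor(f,cv2.COLOR_RGB2HSV)
m=cv2.inRange(hsv,(60,90,40),(90,255,255));m[:,:440]=0;m[:,515:]=0;m[:250]=0;m[395:]=0
m=cv2.morphologyEx(m,cv2.MORPH_CLOSE,np.ones((9,9)))
cs=max(cv2.findContours(m,0,1)[0],key=cv2.contourArea)
r=cv2.minAreaRect(cs);b=cv2.boxPoints(r);print(r)
P=np.array([ray(c,u+0.0,v,12)for u,v in b]);print(P.round(1));print(P.mean(0),[np.linalg.norm(P[i]-P[i-1]) for i in range(4)])
# torch: dark / olive vs table
g=f.max(2);m=((g<110)).astype(np.uint8)*255;m[:,:225]=0;m[:,280:]=0;m[:235]=0;m[345:]=0
cs=max(cv2.findContours(m,0,1)[0],key=cv2.contourArea);r=cv2.minAreaRect(cs);b=cv2.boxPoints(r);print(r)
P=np.array([ray(c,u,v,17)for u,v in b]);print(P.round(1));print(P.mean(0),[np.linalg.norm(P[i]-P[i-1]) for i in range(4)])
```

```text
((476.5005187988281, 320.51666259765625), (122.33206939697266, 41.41033935546875), 88.09085083007812)
[[ 575.3 -208.    12. ]
 [ 581.  -298.7   12. ]
 [ 318.4 -298.    12. ]
 [ 313.  -211.1   12. ]]
[ 446.92638319 -253.92892439   12.        ] [np.float64(262.2514707454139), np.float64(90.86369693763672), np.float64(262.51573799947454), np.float64(87.06244360460171)]
((251.10543823242188, 287.123046875), (86.46724700927734, 17.61225700378418), 86.28471374511719)
[[595.7 263.1  17. ]
 [599.3 224.5  17. ]
 [410.7 203.5  17. ]
 [407.2 240.9  17. ]]
[503.23534517 233.00492189  17.        ] [np.float64(189.74586847356), np.float64(38.718765453826364), np.float64(189.774280395257), np.float64(37.554188958851405)]
```

View pics/crop_t.png

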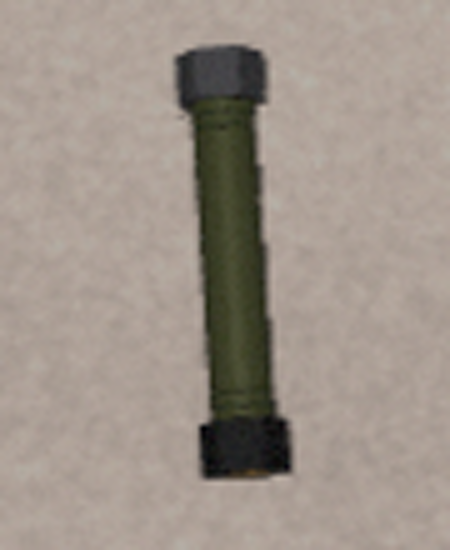

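View pics/crop_c.png

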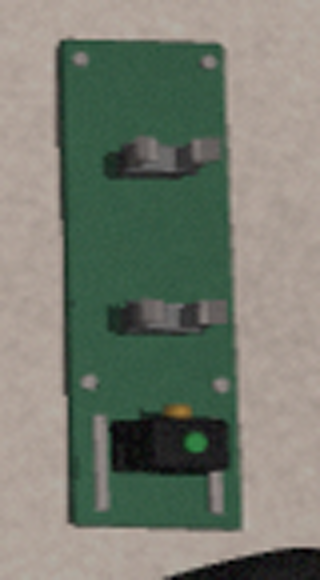

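```bash
cat >> h.py <<'E'
from scipy.spatial.transform import Rotation as Ro
def inc(target,yaw,cur=None,curyaw=None):
    o=get_obs()
    p=np.array(o['tool_pos'] if cur is None else cur);y=o['tcp_rot'][2] if curyaw is None else curyaw
    R=Ro.from_euler('xyz',[np.pi,0,y]).as_matrix()
    return 'rotz %.4f'%-(yaw-y), (R.T@(np.array(target)-p)).round(1)
def wray(c,pose,u,v,z):
    # pose=(tool_pos,tcp_rot)
    K=c['K'];x=(u-K[0,2])/K[0,0];y=(v-K[1,2])/K[1,1];r=np.hypot(x,y)
    d=np.array([np.sin(r)*x/r,np.sin(r)*y/r,np.cos(r)]) if r>1e-9 else np.array([0,0,1.])
    T=c['tool_from_camera'];R=Ro.from_euler('xyz',pose[1]).as_matrix()
    o=R@T[:3,3]+pose[0];d=R@T[:3,:3]@d
    return o+d*(z-o[2])/d[2]
def wsnap(f):
    o=get_obs();c=capture('wrist');cv2.imwrite('pics/'+f,c['frame'][:,:,::-1]);np.savez('pics/'+f[:-4]+'.npz',tp=o['tool_pos'],tr=o['tcp_rot'],**c);return c,(o['tool_pos'],o['tcp_rot'])
def wload(f):
    d=dict(np.load('pics/'+f));return d,(d['tp'],d['tr'])
E
python3 - <<'E'
from h import *
print(inc([450,-254,300],0,[231.59,-471.178,248.741],.4568))
c,p=wsnap('w0.png');print(c['K'],c['tool_from_camera'])
E
```

```text
('rotz 0.4568', array([291.8, -98.6, -51.3]))
[[371.64829954   0.         322.50599297]
 [  0.         371.64829954 238.93980811]
 [  0.           0.           1.        ]] [[ 2.85702470e-04 -9.51789308e-01 -3.06752396e-01  8.29698554e+01]
 [ 9.99999542e-01 -8.25183329e-06  9.56981430e-04  1.63375534e-01]
 [-9.13375962e-04 -3.06752529e-01  9.51788869e-01 -1.34976673e+02]
 [ 0.00000000e+00  0.00000000e+00  0.00000000e+00  1.00000000e+00]]
```

Emit:
step_arm(increments="0 0 0.06 50 -16 -10 1; 0 0 0.16 100 -33 -20 1; 0 0 0.26 150 -50 -30 1; 0 0 0.36 200 -66 -40 1; 0 0 0.4568 250 -83 -50 1; 0 0 0.4568 292 -99 -51 1; 0 0 0.4568 292 -99 -51 1")

```text
time: 1.02
tool_pos: [451.4, -251.3, 299.5]
tcp_rot: [-3.141, -0.0, 0.005]
contact_force: [-0.5, 0.4, 0.2]
grip_width: 91.8
```

Run:
```python
from h import *
c,p=wsnap('w1.png');print(p)
```

```text
(array([ 451.44351363, -251.25670201,  299.53981444]), array([-3.14104477e+00, -7.23676919e-05,  4.50591337e-03]))
```

View pics/w1.png

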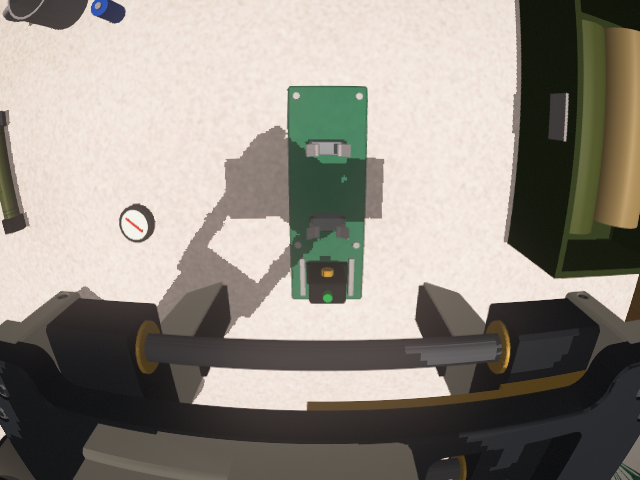

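Run:
```python
from h import *
c,p=wload('w1.npz')
f=c['frame'];cv2.imwrite('pics/w1c.png',cv2.resize(f[75:315,270:390,::-1],None,fx=2.5*1.0,fy=2.5,interpolation=cv2.INTER_CUBIC))
for n,u,v,z in [('hl',289,87,12),('hr',367,88,12),('tr',361,299,12),('tl',292,297,12)]: print(n,wray(c,p,u,v,z).round(1))
```

```text
hl [ 576.1 -213.9   12. ]
hr [ 575.8 -300.9   12. ]
tr [ 318.3 -301.6   12. ]
tl [ 320.8 -213.7   12. ]
```

View pics/w1c.png

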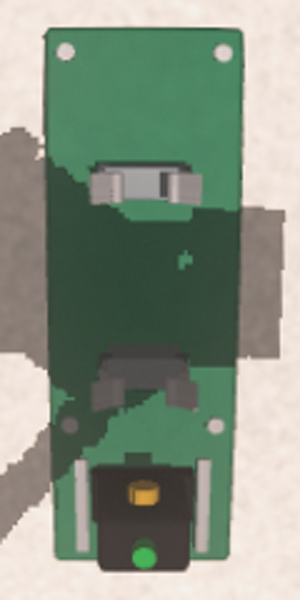

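Run:
```python
from h import *
c,p=wload('w1.npz')
def q(n,a,b,z): print(n,wray(c,p,270+a/2.5-.3,75+b/2.5-.3,z).round(1))
q('headclip L far',91,174,75);q('headclip R far',202,174,75);q('headclip L near',91,203,75);q('L near',202,203,75)
q('tail L far',92,381,75);q('tail L near',92,409,75);q('tail R far',197,378,75);q('R near',197,408,75)
q('post head far',146,163,41);q('post head near',146,196,41)
q('post tail far',146,345,41)
q('screws',66,51,12);q('s',223,51,12);q('s',70,425,12);q('s',216,425,12)
q('tip contact',144,482,55);q('tip base',144,505,55)
q('block L far',93,466,77);q('block R',190,466,77);q('block L near',98,570,77);q('',188,570,77)
```

```text
headclip L far [ 514.1 -235.8   75. ]
headclip R far [ 514.4 -278.4   75. ]
headclip L near [ 502.8 -235.8   75. ]
L near [ 503.1 -278.6   75. ]
tail L far [ 431.3 -235.8   75. ]
tail L near [ 419.5 -235.7   75. ]
tail R far [ 432.8 -278.1   75. ]
R near [ 420.1 -278.4   75. ]
post head far [ 516.9 -257.4   41. ]
post head near [ 502.9 -257.5   41. ]
post tail far [ 438. -258.   41.]
screws [ 566.7 -221.9   12. ]
s [ 567.3 -291.9   12. ]
s [ 391.2 -222.3   12. ]
s [ 391.5 -292.6   12. ]
tip contact [ 379.4 -257.5   55. ]
tip base [ 368.3 -257.6   55. ]
block L far [ 395.4 -236.    77. ]
block R [ 395.6 -276.1   77. ]
block L near [ 347.  -237.6   77. ]
 [ 347.1 -276.6   77. ]
```

Emit:
step_arm(increments="0 0 -0.01 0 -60 0 1; 0 0 -0.03 0 -120 0 1; 0 0 -0.05 0 -180 0 1; 0 0 -0.07 0 -240 0 1; 0 0 -0.09 0 -300 0 1; 0 0 -0.115 0 -360 10 1; 0 0 -0.115 -4 -420 25 1; 0 0 -0.115 -10 -470 40 1; 0 0 -0.115 -10 -486 40 1; 0 0 -0.115 -10 -486 40 1")

```text
time: 2.33
tool_pos: [440.4, 232.0, 259.7]
tcp_rot: [3.141, -0.0, 0.116]
contact_force: [0.3, -0.4, -0.1]
grip_width: 91.7
```

Run:
```python
from h import *
c,p=wsnap('w2.png');print(p)
```

```text
(array([440.38092889, 231.97604399, 259.70155878]), array([ 3.14086438e+00, -5.26189418e-06,  1.15544820e-01]))
```

View pics/w2.png

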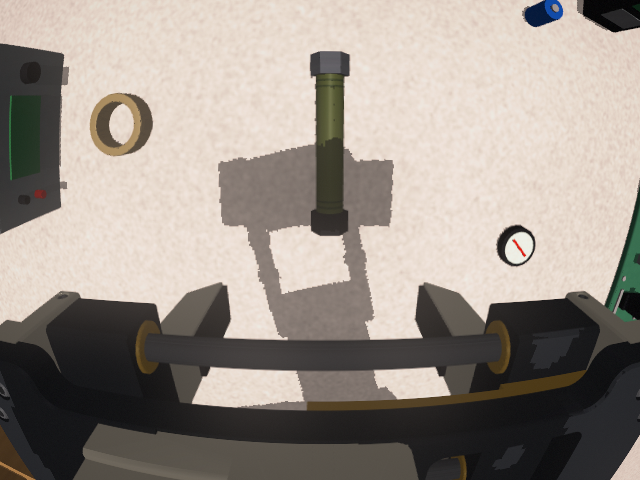

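Run:
```python
from h import *
c,p=wload('w2.npz')
f=c['frame']
for v in (50,52,54,64,80,100,130,160,190,200,210,215,225,232,236,238):
    row=f[v,300:360].astype(int); print(v,[tuple(x) for x in row[::6]]) if v in(0,) else None
    g=row; m=(g.max(1)<85)|((g[:,1]-g[:,2])>28)
    i=np.where(m)[0]; 
    if len(i):
        l,r=300+i.min()-.5,300+i.max()+.5
        print(v,l,r,wray(c,p,l,v,17).round(1),wray(c,p,r,v,17).round(1))
cv2.imwrite('pics/w2c.png',cv2.resize(f[40:250,290:370,::-1],None,fx=2.8,fy=2.8,interpolation=cv2.INTER_CUBIC))
```

```text
52 316.5 341.5 [595.1 255.1  17. ] [598.1 230.5  17. ]
54 311.5 347.5 [592.4 259.8  17. ] [596.8 224.3  17. ]
64 310.5 348.5 [581.9 259.6  17. ] [586.5 222.1  17. ]
80 315.5 342.5 [566.  252.7  17. ] [569.2 226.1  17. ]
100 315.5 343.5 [545.6 250.4  17. ] [549.  222.7  17. ]
130 315.5 342.5 [515.3 246.9  17. ] [518.5 220.   17. ]
160 316.5 342.5 [485.  242.4  17. ] [488.1 216.2  17. ]
190 315.5 342.5 [454. 240.  17.] [457.2 212.3  17. ]
200 315.5 342.5 [443.5 238.8  17. ] [446.7 211.   17. ]
210 311.5 346.5 [432.4 241.7  17. ] [436.6 205.4  17. ]
215 310.5 347.5 [426.9 242.2  17. ] [431.4 203.7  17. ]
225 310.5 347.5 [416.1 241.   17. ] [420.6 202.2  17. ]
232 314.5 344.5 [408.9 236.   17. ] [412.6 204.3  17. ]
```

View pics/w2c.png

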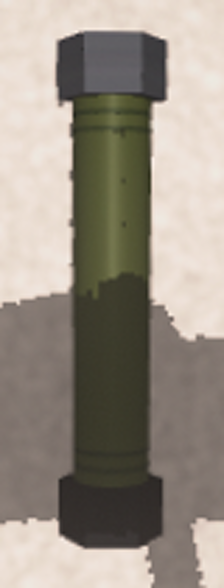

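Run:
```python
from h import *
c,p=wload('w2.npz')
for v,z in((74.3,31),(212.5,32),(51.5,34),(236,17)):print(v,wray(c,p,329.3,v,z).round(1))
print(inc([503,231.5,120],0.118))
c=dict(np.load('pics/top0.npz'))
for q in ((60,40),(222,43),(242,527),(72,525)): print(ray(c,440+q[0]/4-.4,250+q[1]/4-.4,12).round(1))
```

```text
74.3 [571.5 239.9  31. ]
212.5 [435.5 223.7  32. ]
51.5 [593.7 242.5  34. ]
236 [406.3 219.9  17. ]
('rotz -0.0036', array([ 62.1,   6.9, 139.9]))
[ 576.4 -209.9   12. ]
[ 577.2 -298.4   12. ]
[ 317.7 -299.7   12. ]
[ 316.1 -210.6   12. ]
```

Emit:
step_arm(increments="0 0 -0.003 30 4 30 1; 0 0 -0.003 62 7 80 1; 0 0 -0.003 62 7 130 1; 0 0 -0.003 62 7 175 1; 0 0 -0.003 62 7 205 1; 0 0 -0.003 62 7 225 1; 0 0 -0.003 62 7 235 1; 0 0 -0.003 62 7 235 1; 0 0 -0.003 62 7 235 -1; 0 0 -0.003 62 7 235 -1; 0 0 -0.003 62 7 235 -1; 0 0 -0.003 62 7 235 -1; 0 0 -0.003 62 7 235 -1; 0 0 -0.003 62 7 235 -1")

```text
time: 4.12
tool_pos: [502.3, 232.6, 24.7]
tcp_rot: [3.141, 0.0, 0.118]
contact_force: [-0.3, -0.0, -0.2]
grip_width: 36.7
```

Emit:
step_arm(increments="0 0 0 0 0 0 -1; 0 0 0 0 0 0 -1; 0 0 0 0 0 0 -1; 0 0 0 0 0 0 -1")

```text
time: 4.62
tool_pos: [502.4, 232.5, 24.7]
tcp_rot: [3.141, 0.0, 0.118]
contact_force: [0.4, -1.8, -0.1]
grip_width: 27.3
```

Emit:
step_arm(increments="0 0 0 0 0 -15 -1; 0 0 0 0 0 -45 -1; 0 0 0 0 0 -90 -1; 0 0 0 0 0 -140 -1; 0 0 0 0 0 -185 -1; 0 0 0 0 0 -215 -1; 0 0 0 0 0 -225 -1; 0 0 0 0 0 -225 -1")

```text
time: 5.62
tool_pos: [502.1, 232.6, 249.7]
tcp_rot: [3.142, -0.0, 0.118]
contact_force: [0.1, -0.6, -3.1]
grip_width: 27.2
```

Run:
```python
from h import *
c,p=wsnap('w3.png');print(p,get_obs()['contact_force'],get_obs()['grip_width'])
```

```text
(array([502.12117811, 232.61772098, 249.69857164]), array([ 3.14154905e+00, -1.16304515e-04,  1.18103163e-01])) [-0.64227442  0.45366103 -3.31797689] 27.351172699904282
```

View pics/w3.png

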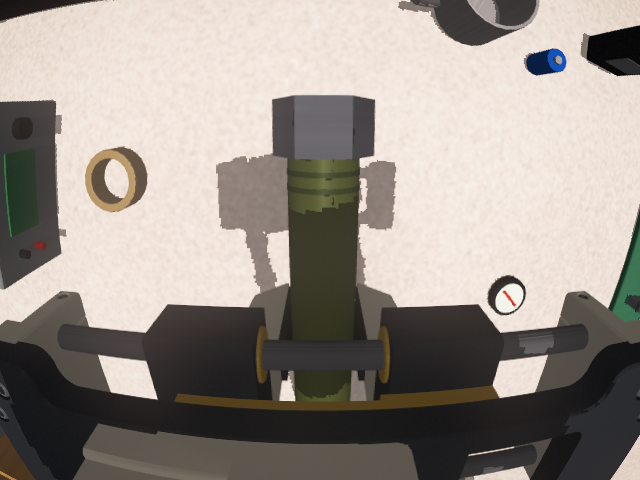

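Run:
```python
from h import *
c,p=wload('w3.npz')
R=Ro.from_euler('xyz',p[1]).as_matrix()
for u,v,z in((324,157,255.7),(325.5,96,258.7),(294,96,258.7),(353,96,258.7),(294,152,258.7),(353,152,258.7),(272,97,241.7),(375,98,241.7),(289,200,241.7),(359.5,200,241.7),(292,280,241.7),(356.5,280,241.7)):
    print(u,v,(R.T@(wray(c,p,u,v,z)-p[0])).round(1))
```

```text
324 157 [71.3  1.  -6. ]
325.5 96 [92.3  1.4 -9. ]
294 96 [92.4 -9.  -9. ]
353 96 [92.4 10.6 -9. ]
294 152 [73.3 -9.2 -9. ]
353 152 [73.3 10.8 -9. ]
272 97 [ 93.5 -18.7   8. ]
375 98 [93.1 20.4  8. ]
289 200 [ 53.1 -12.7   8. ]
359.5 200 [53.1 15.   8. ]
292 280 [ 18.8 -12.4   8. ]
356.5 280 [18.8 14.8  8. ]
```

Emit:
step_arm(increments="0 0 0 -3 20 0 -1; 0 0 0.01 -10 60 0 -1; 0 0 0.03 -18 110 0 -1; 0 0 0.05 -27 165 0 -1; 0 0 0.07 -36 220 0 -1; 0 0 0.09 -45 275 0 -1; 0 0 0.118 -53 330 0 -1; 0 0 0.118 -62 385 0 -1; 0 0 0.118 -70 435 0 -1; 0 0 0.118 -76 468 0 -1; 0 0 0.118 -78 483 0 -1; 0 0 0.118 -78 483 0 -1; 0 0 0.118 -78 483 0 -1")

```text
time: 7.3
tool_pos: [481.7, -255.0, 249.5]
tcp_rot: [-3.141, 0.001, 0.001]
contact_force: [0.4, 0.7, -1.6]
grip_width: 26.8
```

Run:
```python
from h import *
c,p=wsnap('w4.png');print(p,get_obs()['contact_force'],get_obs()['moment'])
```

```text
(array([ 481.68578406, -255.01766587,  249.45275575]), array([-3.14073275e+00,  5.87220090e-04,  9.43948771e-04])) [-0.34014765  0.0850489  -1.91351046] [ 0.08486117  0.04231306 -0.01493719]
```

View pics/w4.png

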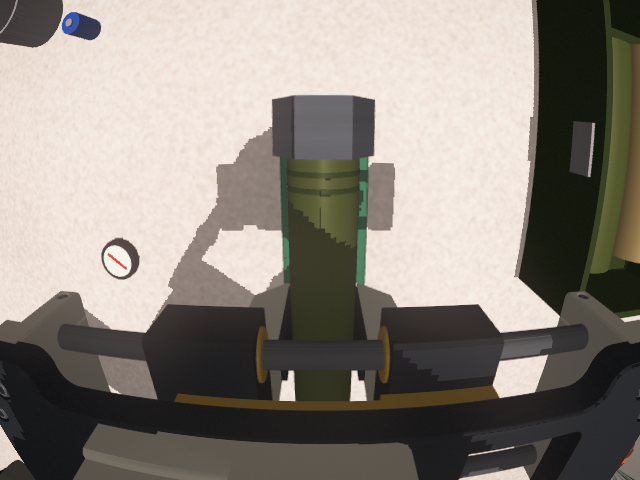

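Run:
```python
from h import *
c,p=wload('w4.npz');f=c['frame'].astype(int)
for v in (170,200,220,240,260,275):
    row=f[v]; m=(row[:,1]-row[:,0]>18)&(row[:,1]-row[:,2]>-5)
    i=np.where(m[270:385])[0]+270
    # keep plate-ish
    l,r=i.min()-.5,i.max()+.5
    L=wray(c,p,l,v,12);R=wray(c,p,r,v,12);print(v,l,r,L.round(1),R.round(1),((L+R)/2)[1].round(2))
for v in (200,240,270):
    print(wray(c,p,289+(v-200)*3/80,v,241.5)[1],wray(c,p,359.5-(v-200)*3/80,v,241.5)[1])
t=snap('top','top4.png');cv2.imwrite('pics/top4c.png',cv2.resize(t['frame'][230:400,420:540,::-1],None,fx=4,fy=3.5))
s=snap('scene','sc4.png');cv2.imwrite('pics/sc4c.png',cv2.resize(s['frame'][120:290,90:260,::-1],None,fx=3.5,fy=3.5))
```

```text
170 281.5 366.5 [ 517.8 -214.1   12. ] [ 517.9 -299.9   12. ] -257.01
200 282.5 366.5 [ 486.7 -214.5   12. ] [ 486.8 -300.7   12. ] -257.59
220 358.5 364.5 [ 465.5 -293.    12. ] [ 465.5 -299.3   12. ] -296.12
240 282.5 365.5 [ 443.5 -213.3   12. ] [ 443.7 -301.1   12. ] -257.17
260 283.5 364.5 [ 420.9 -213.6   12. ] [ 421.  -300.9   12. ] -257.23
275 355.5 363.5 [ 403.4 -291.7   12. ] [ 403.3 -300.5   12. ] -296.11
-242.31278773429707 -270.0396317491756
-242.5338420145269 -269.90143275260095
-242.64163936258353 -269.8670921389099
```

View pics/sc4c.png

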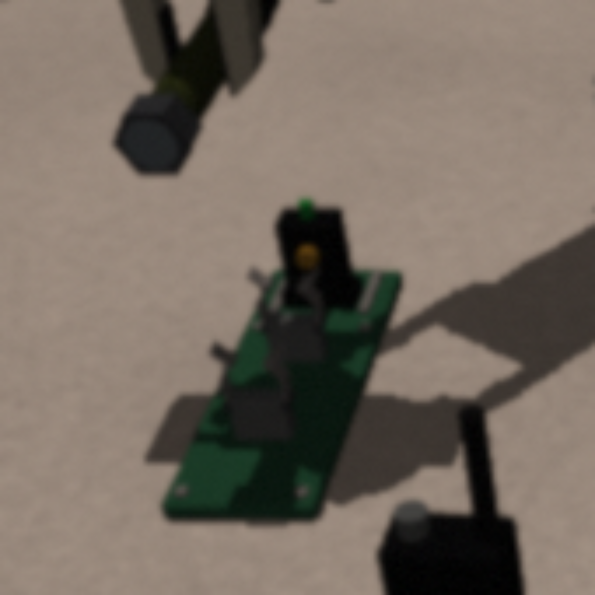

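Emit:
step_arm(increments="0 0 0 0 1 20 -1; 0 0 0 0 1 55 -1; 0 0 0 0 1 90 -1; 0 0 0 0 1 120 -1; 0 0 0 0 1 140 -1; 0 0 0 0 1 150 -1; 0 0 0 0 1 155 -1; 0 0 0 0 1 155 -1; 0 0 0 0 1 155 -1")

```text
time: 8.57
tool_pos: [482.2, -257.4, 95.5]
tcp_rot: [3.141, -0.001, 0.0]
contact_force: [-0.5, -0.5, -1.8]
grip_width: 27.5
```

Run:
```python
from h import *
c,p=wsnap('w5.png');o=get_obs();print(p,o['contact_force'],o['moment'])
s=snap('scene','sc5.png');cv2.imwrite('pics/sc5c.png',cv2.resize(s['frame'][120:290,90:260,::-1],None,fx=3.5,fy=3.5))
```

```text
(array([ 482.17822187, -257.44480187,   95.49856078]), array([ 3.14062773e+00, -1.18256670e-03,  1.01259722e-04])) [-0.04517811 -0.31493288 -2.10206022] [ 0.01590432  0.01829713 -0.03704883]
```

View pics/w5.png

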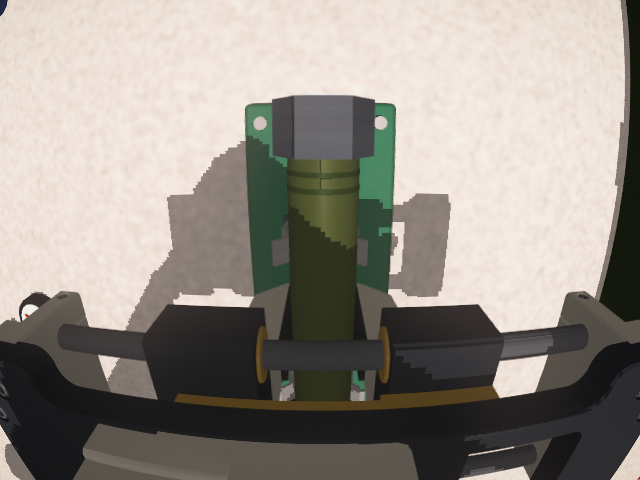

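View pics/sc5c.png

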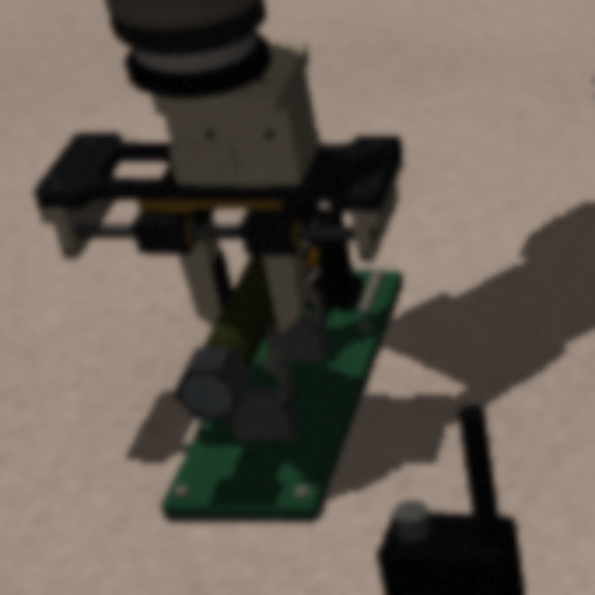

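Run:
```python
from h import *
c,p=wload('w5.npz');f=c['frame']
cv2.imwrite('pics/w5c.png',cv2.resize(f[85:305,235:405,::-1],None,fx=3,fy=2.7,interpolation=cv2.INTER_CUBIC))
for u,v,z in((272,240,75),(272,265,75),(368,240,75),(368,265,75),(260,123,12),(380,123,12),(246,104,12),(395,104,12),(290.5,250,87.5),(358,250,87.5),(324,157,101.5)): print(u,v,wray(c,p,u,v,z).round(1))
```

```text
272 240 [ 514.8 -235.6   75. ]
272 265 [ 502.9 -235.1   75. ]
368 240 [ 514.8 -278.1   75. ]
368 265 [ 502.9 -278.6   75. ]
260 123 [ 566.1 -221.6   12. ]
380 123 [ 566.1 -291.6   12. ]
246 104 [ 577.8 -213.4   12. ]
395 104 [ 577.7 -300.4   12. ]
290.5 250 [ 514.5 -244.9   87.5]
358 250 [ 514.5 -272.5   87.5]
324 157 [ 553.5 -258.5  101.5]
```

View pics/w5c.png

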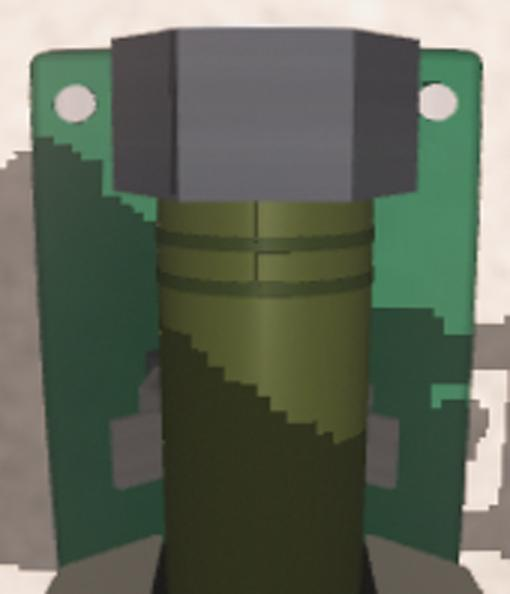

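Emit:
step_arm(increments="0 0 0 -1 -1.8 1 -1; 0 0 0 -1.5 -1.8 3 -1; 0 0 0 -1.5 -1.8 5 -1; 0 0 0 -1.5 -1.8 6 -1; 0 0 0 -1.5 -1.8 7 -1; 0 0 0 -1.5 -1.8 7.5 -1; 0 0 0 -1.5 -1.8 8 -1; 0 0 0 -1.5 -1.8 8.5 -1; 0 0 0 -1.5 -1.8 9 -1; 0 0 0 -1.5 -1.8 9.5 -1; 0 0 0 -1.5 -1.8 10 -1")

```text
time: 10.05
tool_pos: [480.8, -256.0, 85.5]
tcp_rot: [3.14, -0.001, 0.0]
contact_force: [-2.4, -2.4, 6.8]
grip_width: 27.1
```

Run:
```python
from h import *
o=get_obs();print(o['tool_pos'],o['tcp_rot'],o['contact_force'],o['moment'])
```

```text
[ 480.77756662 -255.95829889   85.48018064] [ 3.14016628e+00 -1.47081656e-03  7.80879859e-05] [-2.36633894 -2.35657835  6.80306977] [-0.16846131  0.16728089  0.09381169]
```

Emit:
step_arm(increments="0 0 0 0 0 0.5 -1; 0 0 0 0 0 1 -1; 0 0 0 0 0 1.5 -1; 0 0 0 0 0 2 -1; 0 0 0 0 0 2.5 -1; 0 0 0 0 0 3 -1; 0 0 0 0 0 3.5 -1; 0 0 0 0 0 4 -1")

```text
time: 11.05
tool_pos: [481.6, -256.3, 82.8]
tcp_rot: [3.139, -0.004, 0.0]
contact_force: [-1.2, -0.1, 15.1]
grip_width: 27.4
```

Run:
```python
from h import *
o=get_obs();print(o['tool_pos'],o['tcp_rot'],o['contact_force'],o['moment'])
```

```text
[ 481.59008433 -256.25239209   82.81903621] [ 3.13886316e+00 -3.72613543e-03  1.30951752e-04] [-1.18969294 -0.0925084  15.05083775] [0.06043886 0.33598544 0.01106874]
```

Emit:
step_arm(increments="0 0 0 0 0 0.5 -1; 0 0 0 0 0 1 -1; 0 0 0 0 0 1.5 -1; 0 0 0 0 0 2 -1; 0 0 0 0 0 2.5 -1; 0 0 0 0 0 3 -1")

```text
time: 11.8
tool_pos: [481.9, -256.3, 79.8]
tcp_rot: [3.139, -0.004, -0.0]
contact_force: [1.3, -0.7, 12.1]
grip_width: 27.1
```

Run:
```python
from h import *
o=get_obs();print(o['tool_pos'],o['tcp_rot'],o['contact_force'],o['moment'])
```

```text
[ 481.91410909 -256.25272934   79.76875915] [ 3.13880011e+00 -4.39490508e-03 -2.31512271e-05] [ 1.29230666 -0.69051295 12.06885366] [0.10326307 0.11003344 0.03354719]
```

Emit:
step_arm(increments="0 0 0 0 0 0.7 -1; 0 0 0 0 0 1.4 -1; 0 0 0 0 0 2.1 -1; 0 0 0 0 0 2.8 -1; 0 0 0 0 0 3.5 -1; 0 0 0 0 0 4.2 -1; 0 0 0 0 0 5 -1; 0 0 0 0 0 5.7 -1")

```text
time: 12.8
tool_pos: [480.8, -255.7, 72.2]
tcp_rot: [3.141, -0.001, -0.0]
contact_force: [3.1, -1.6, 2.3]
grip_width: 27.4
```

Run:
```python
from h import *
o=get_obs();print(o['tool_pos'],o['tcp_rot'],o['contact_force'],o['moment'])
```

```text
[ 480.79902056 -255.67672368   72.16567106] [ 3.14075645e+00 -1.19834074e-03 -1.69130242e-06] [ 3.08325309 -1.62486421  2.32918972] [-0.25715968 -0.30694851  0.02524571]
```

Emit:
step_arm(increments="0 0 0 0 0 0.7 -1; 0 0 0 0 0 1.4 -1; 0 0 0 0 0 2.1 -1; 0 0 0 0 0 2.8 -1; 0 0 0 0 0 3.5 -1; 0 0 0 0 0 4.2 -1; 0 0 0 0 0 5 -1; 0 0 0 0 0 5.5 -1;0 0 0 0 0 6 -1; 0 0 0 0 0 6 -1")

```text
time: 14.05
tool_pos: [479.4, -255.6, 67.7]
tcp_rot: [3.141, 0.001, 0.0]
contact_force: [-5.4, -0.3, 18.4]
grip_width: 27.5
```

Run:
```python
from h import *
o=get_obs();print(o['tool_pos'],o['tcp_rot'],o['contact_force'],o['moment'])
c,p=wsnap('w6.png')
```

```text
[ 479.40548404 -255.60933733   67.65683818] [3.14100218e+00 1.05771277e-03 2.58023746e-04] [-5.44519541 -0.32459294 18.44837242] [-0.02401024  0.77505262  0.07233273]
```

View pics/w6.png

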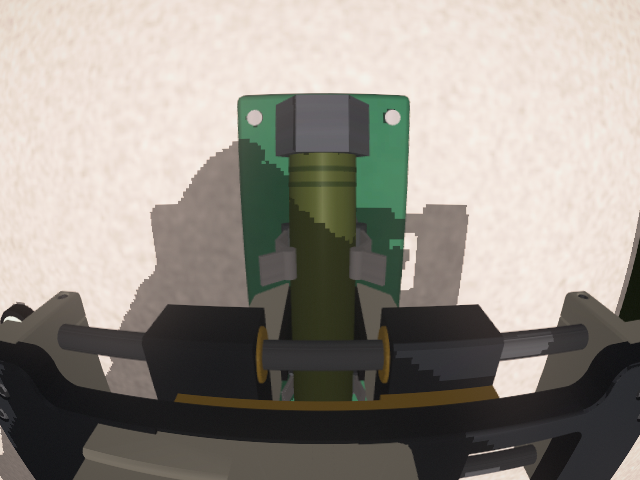

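The camera shows the torch pitched head-down by about 0.17 rad: the head clip is seated and the tail end is still about 13 mm high. I'll ease off, let go and take a new grip nearer the tail to press that end in.

Emit:
step_arm(increments="0 0 0 0 0 -0.7 -1; 0 0 0 0 0 -1.4 -1; 0 0 0 0 0 -1.4 -1")

```text
time: 14.48
tool_pos: [479.4, -255.5, 67.8]
tcp_rot: [3.142, 0.001, 0.0]
contact_force: [-3.0, -2.7, 8.6]
grip_width: 27.5
```

Emit:
step_arm(increments="0 0 0 0 0 0 0.1; 0 0 0 0 0 0 0.1; 0 0 0 0 0 0 0.1; 0 0 0 0 0 0 0.1")

```text
time: 14.98
tool_pos: [480.1, -255.2, 67.1]
tcp_rot: [-3.141, 0.001, 0.0]
contact_force: [-0.0, -0.0, 0.5]
grip_width: 50.3
```

Run:
```python
from h import *
o=get_obs();print(o['tool_pos'],o['tcp_rot'],o['contact_force'],o['grip_width'])
c,p=wsnap('w7.png')
s=snap('scene','sc7.png');cv2.imwrite('pics/sc7c.png',cv2.resize(s['frame'][120:290,90:260,::-1],None,fx=3.5,fy=3.5))
```

```text
[ 480.11220794 -255.19006199   67.14855876] [-3.14118481e+00  6.12415893e-04  1.13635080e-04] [-0.01744075 -0.02927602  0.49761631] 50.296635015600565
```

View pics/w7.png

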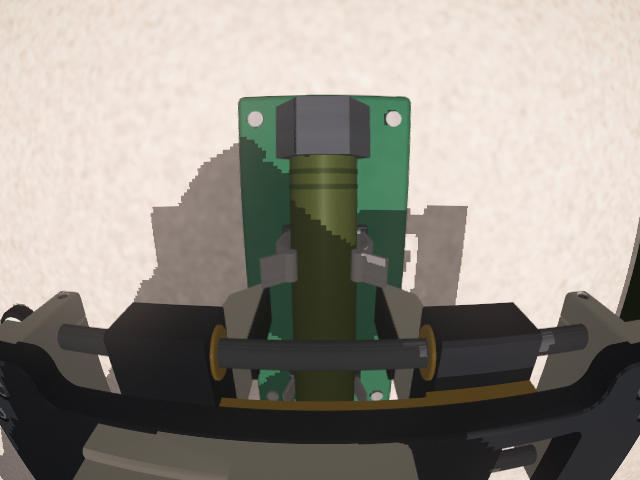

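View pics/sc7c.png

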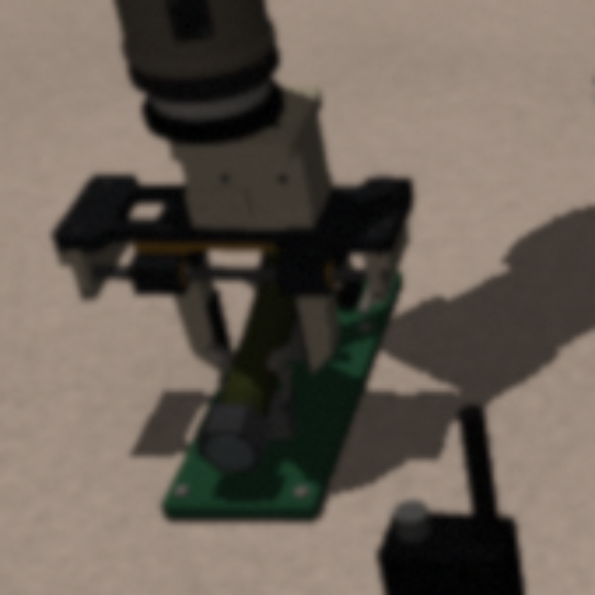

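Run:
```python
from h import *
for n in('w4','w5','w6','w7'):
    c,p=wload(n+'.npz');f=c['frame'].astype(int);cv2.imwrite('pics/%sc.png'%n,cv2.resize(c['frame'][90:410,240:410,::-1],None,fx=3,fy=1.85,interpolation=cv2.INTER_CUBIC))
    g=f.sum(2)
    for v in (165,175,190,200,210,220):
        # barrel: r-b and g-b high, r close to g
        row=f[v,275:375];m=(row[:,1]-row[:,2]>12)&(row[:,1]-row[:,0]<14)&(row[:,0]<150)
        i=np.where(m)[0]+275;print(n,v,i.min(),i.max(),i.max()-i.min()+1)
```

```text
w4 165 287 358 72
w4 175 287 358 72
w4 190 281 358 78
w4 200 288 358 71
w4 210 288 358 71
w4 220 282 357 76
w5 165 288 358 71
w5 175 287 358 72
w5 190 288 357 70
w5 200 288 358 71
w5 210 288 357 70
w5 220 289 357 69
w6 165 290 354 65
w6 175 289 354 66
w6 190 289 354 66
w6 200 289 355 67
w6 210 289 355 67
w6 220 290 355 66
w7 165 290 355 66
w7 175 290 355 66
w7 190 290 356 67
w7 200 290 356 67
w7 210 290 356 67
w7 220 290 356 67
```

View pics/w7c.png

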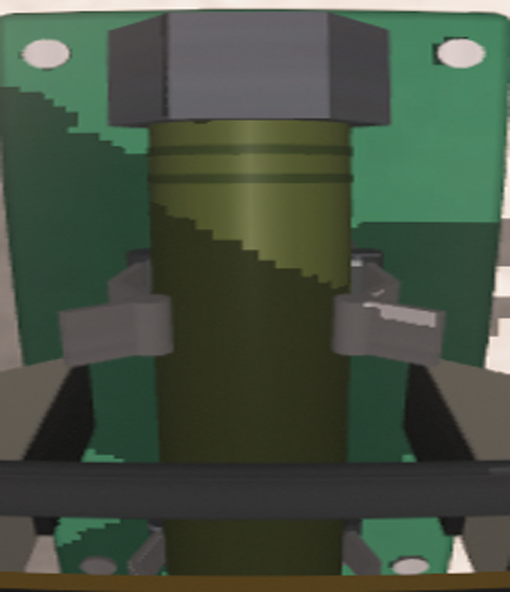

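Emit:
step_arm(increments="0 0 0 -10 0 0 0.1; 0 0 0 -22 0 0 0.1; 0 0 0 -30 0 0 0.1; 0 0 0 -30 0 0 0.1")

```text
time: 15.58
tool_pos: [449.6, -255.5, 67.6]
tcp_rot: [-3.142, 0.0, -0.001]
contact_force: [0.2, 0.5, -0.7]
grip_width: 50.5
```

Run:
```python
from h import *
o=get_obs();print(o['tool_pos'],o['tcp_rot'],o['contact_force'],o['grip_width'])
c,p=wsnap('w8.png')
cv2.imwrite('pics/w8c.png',cv2.resize(c['frame'][80:420,230:420,::-1],None,fx=3,fy=1.75,interpolation=cv2.INTER_CUBIC))
s=snap('scene','sc8.png');cv2.imwrite('pics/sc8c.png',cv2.resize(s['frame'][120:290,90:260,::-1],None,fx=3.5,fy=3.5))
```

```text
[ 449.55592174 -255.48463557   67.56905601] [-3.14152725e+00  1.55267382e-04 -8.16287404e-04] [ 0.21465208  0.53182493 -0.73449897] 50.454225091934006
```

View pics/w8c.png

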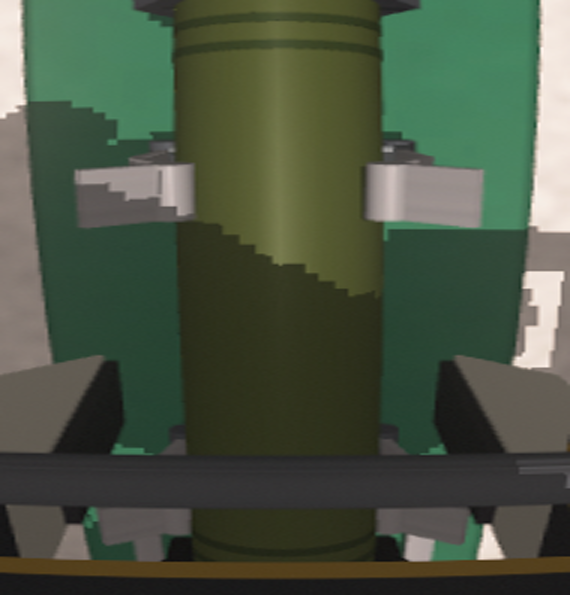

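View pics/sc8c.png

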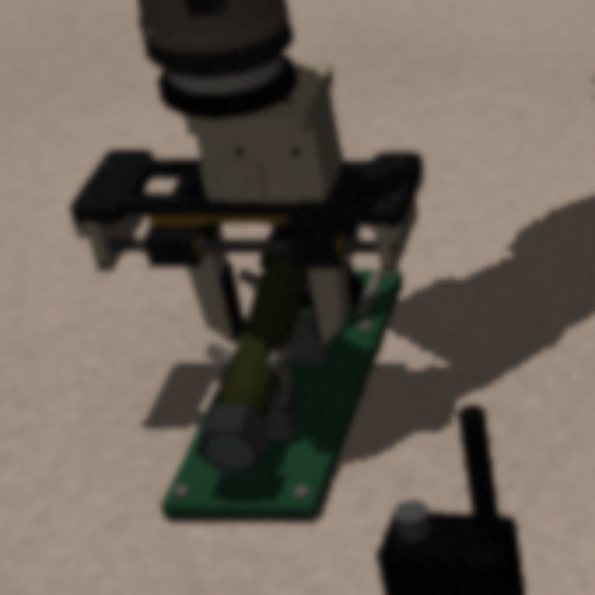

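Emit:
step_arm(increments="0 0 0 0 0 0 -1; 0 0 0 0 0 0 -1; 0 0 0 0 0 0 -1; 0 0 0 0 0 0 -1; 0 0 0 0 0 0 -1")

```text
time: 16.3
tool_pos: [450.3, -255.6, 67.4]
tcp_rot: [3.141, -0.0, -0.0]
contact_force: [-0.8, -1.4, -0.6]
grip_width: 27.3
```

Emit:
step_arm(increments="0 0 0 0 0 0.5 -1; 0 0 0 0 0 1 -1; 0 0 0 0 0 1.5 -1; 0 0 0 0 0 2 -1; 0 0 0 0 0 2.5 -1; 0 0 0 0 0 3 -1")

```text
time: 17.05
tool_pos: [450.4, -255.8, 65.3]
tcp_rot: [3.141, -0.001, 0.0]
contact_force: [-3.7, -0.9, 10.0]
grip_width: 27.1
```

Emit:
step_arm(increments="0 0 0 0 0 0.5 -1; 0 0 0 0 0 1 -1; 0 0 0 0 0 1.5 -1; 0 0 0 0 0 2 -1")

```text
time: 17.55
tool_pos: [450.3, -255.8, 63.3]
tcp_rot: [3.141, -0.001, -0.0]
contact_force: [-4.0, -1.5, 7.6]
grip_width: 27.3
```

Emit:
step_arm(increments="0 0 0 0 0 0.5 -1; 0 0 0 0 0 1 -1; 0 0 0 0 0 1.5 -1; 0 0 0 0 0 2 -1")

```text
time: 18.05
tool_pos: [450.2, -255.7, 60.9]
tcp_rot: [3.141, -0.0, -0.0]
contact_force: [-3.4, -1.7, 5.4]
grip_width: 27.2
```

Run:
```python
from h import *
o=get_obs();print(o['tool_pos'],o['tcp_rot'],o['contact_force'],o['moment'],o['grip_width'])
c,p=wsnap('w9.png')
cv2.imwrite('pics/w9c.png',cv2.resize(c['frame'][80:420,230:420,::-1],None,fx=3,fy=1.75,interpolation=cv2.INTER_CUBIC))
```

```text
[ 450.15590163 -255.69245069   60.87911046] [ 3.14095019e+00 -1.23491407e-04 -1.75060905e-05] [-3.43393381 -1.74702919  5.4012882 ] [-0.21480978  0.31836018 -0.05578224] 27.248231915381947
```

View pics/w9c.png

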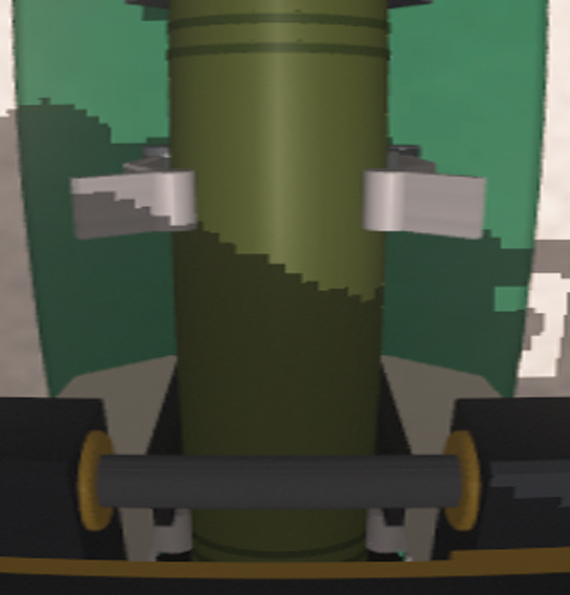

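Emit:
step_arm(increments="0 0 0 0 0 0.5 -1; 0 0 0 0 0 1 -1; 0 0 0 0 0 1.5 -1; 0 0 0 0 0 1.5 -1")

```text
time: 18.6
tool_pos: [450.2, -255.4, 58.7]
tcp_rot: [3.142, 0.0, -0.0]
contact_force: [-2.9, -3.1, 1.2]
grip_width: 27.0
```

Emit:
step_arm(increments="0 0 0 0 0 0.5 -1; 0 0 0 0 0 1 -1; 0 0 0 0 0 1 -1")

```text
time: 18.98
tool_pos: [450.3, -255.4, 57.8]
tcp_rot: [3.142, 0.0, 0.0]
contact_force: [-3.5, -2.6, 0.6]
grip_width: 27.3
```

Emit:
step_arm(increments="0 0 0 0 0 0.5 -1; 0 0 0 0 0 1 -1; 0 0 0 0 0 1 -1")

```text
time: 19.35
tool_pos: [450.3, -255.4, 56.9]
tcp_rot: [3.142, -0.0, -0.0]
contact_force: [-2.8, -2.7, 1.3]
grip_width: 27.4
```

Run:
```python
from h import *
o=get_obs();print(o['tool_pos'],o['tcp_rot'],o['contact_force'],o['moment'],o['grip_width'])
for n in('w8','w9','w10'):
    if n=='w10': c,p=wsnap('w10.png')
    else: c,p=wload(n+'.npz')
    f=c['frame'].astype(int)
    for v in (100,120,165,175,190,210):
        row=f[v,275:375];m=(row[:,1]-row[:,2]>12)&(row[:,1]-row[:,0]<14)&(row[:,0]<150)
        i=np.where(m)[0]+275;print(n,v,i.min(),i.max(),i.max()-i.min()+1)
```

```text
[ 450.28676892 -255.39258345   56.88846833] [ 3.14155652e+00 -2.14331008e-05 -2.91697694e-05] [-2.81502061 -2.71687174  1.28228669] [-0.36164552  0.27037899 -0.05273135] 27.417325947469564
w8 100 288 356 69
w8 120 288 356 69
w8 165 289 356 68
w8 175 295 351 57
w8 190 295 350 56
w8 210 289 356 68
w9 100 287 358 72
w9 120 287 358 72
w9 165 287 358 72
w9 175 287 358 72
w9 190 295 350 56
w9 210 296 350 55
w10 100 286 360 75
w10 120 286 360 75
w10 165 286 360 75
w10 175 286 360 75
w10 190 296 351 56
w10 210 296 350 55
```

View pics/w10.png

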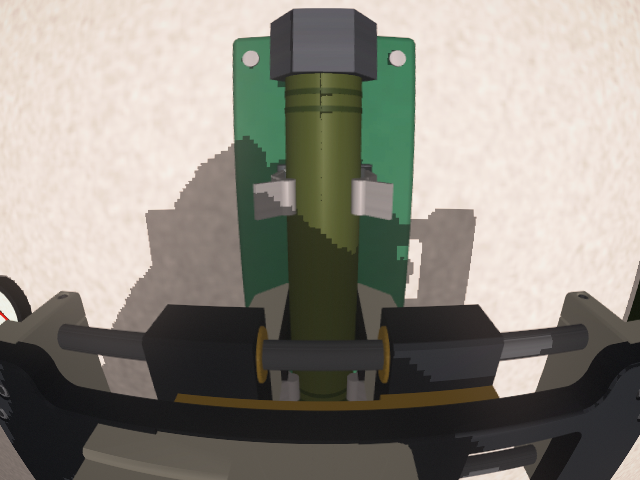

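Emit:
step_arm(increments="0 0 0 0 0 0.5 -1; 0 0 0 0 0 1 -1; 0 0 0 0 0 1 -1")

```text
time: 19.77
tool_pos: [450.2, -255.4, 56.2]
tcp_rot: [3.141, 0.0, 0.0]
contact_force: [-5.0, -0.7, 5.5]
grip_width: 27.2
```

Emit:
step_arm(increments="0 0 0 0 0 0.4 -1; 0 0 0 0 0 0.6 -1; 0 0 0 0 0 0.6 -1")

```text
time: 20.15
tool_pos: [450.2, -255.4, 56.1]
tcp_rot: [3.141, -0.0, 0.0]
contact_force: [-5.9, -0.5, 11.0]
grip_width: 27.4
```

Run:
```python
from h import *
o=get_obs();print(o['tool_pos'],o['tcp_rot'],o['contact_force'],o['moment'],o['grip_width'])
c,p=wsnap('w11.png')
f=c['frame'].astype(int)
for v in (90,100,120,150,165,175):
        row=f[v,275:375];m=(row[:,1]-row[:,2]>12)&(row[:,1]-row[:,0]<14)&(row[:,0]<150)
        i=np.where(m)[0]+275;print(v,i.min(),i.max(),i.max()-i.min()+1, [wray(c,p,u,v,55).round(1) for u in(i.min()-.5,i.max()+.5)])
for u,v,z in((320,73,69),(253,185,75),(392,183,75),(253,219,75),(392,217,75)):print(wray(c,p,u,v,z).round(1))
```

```text
[ 450.2143658  -255.3866106    56.11752683] [ 3.14127754e+00 -1.32363636e-04  1.53243506e-04] [-5.88458407 -0.46960686 10.99396144] [-0.13282163  0.73522822 -0.02163718] 27.4145330451372
90 285 361 77 [array([ 545.7, -242.2,   55. ]), array([ 545.7, -269.9,   55. ])]
100 285 360 76 [array([ 542. , -242.2,   55. ]), array([ 542. , -269.5,   55. ])]
120 286 360 75 [array([ 534.6, -242.5,   55. ]), array([ 534.6, -269.6,   55. ])]
150 286 360 75 [array([ 523.6, -242.4,   55. ]), array([ 523.6, -269.8,   55. ])]
165 286 360 75 [array([ 518. , -242.3,   55. ]), array([ 518. , -269.9,   55. ])]
175 286 360 75 [array([ 514.3, -242.2,   55. ]), array([ 514.3, -269.9,   55. ])]
[ 549.9 -255.1   69. ]
[ 514.  -233.7   75. ]
[ 514.7 -278.    75. ]
[ 502.8 -233.2   75. ]
[ 503.5 -278.5   75. ]
```

Emit:
step_arm(increments="0 0 0 0 0 -0.8 -1; 0 0 0 0 0 -1.4 -1; 0 0 0 0 0 -1.4 0.1; 0 0 0 0 0 -1.4 0.1; 0 0 0 0 0 -1.4 0.1; 0 0 0 0 0 -1.4 0.1; 0 0 0 10 0 -1.4 0.1; 0 0 0 22 0 -1.4 0.1; 0 0 0 30 0 -1.4 0.1; 0 0 0 30 0 -1.4 0.1")

```text
time: 21.45
tool_pos: [481.0, -255.3, 56.6]
tcp_rot: [3.141, -0.0, 0.001]
contact_force: [0.1, -0.1, -0.0]
grip_width: 50.5
```

Run:
```python
from h import *
o=get_obs();print(o['tool_pos'],o['tcp_rot'],o['contact_force'],o['moment'],o['grip_width'])
c,p=wsnap('w12.png')
f=c['frame'].astype(int)
for v in (165,175,190,200,210,220):
        row=f[v,275:375];m=(row[:,1]-row[:,2]>12)&(row[:,1]-row[:,0]<14)&(row[:,0]<150)
        i=np.where(m)[0]+275;print(v,i.min(),i.max(),i.max()-i.min()+1)
```

```text
[ 481.02857426 -255.33958329   56.61038919] [ 3.14132770e+00 -3.12140364e-04  7.68241499e-04] [ 0.13614083 -0.11984    -0.02217437] [0.1064454  0.0341663  0.05452836] 50.46483786932345
165 286 286 1
175 286 360 75
190 286 360 75
200 287 359 73
210 287 359 73
220 287 359 73
```

View pics/w12.png

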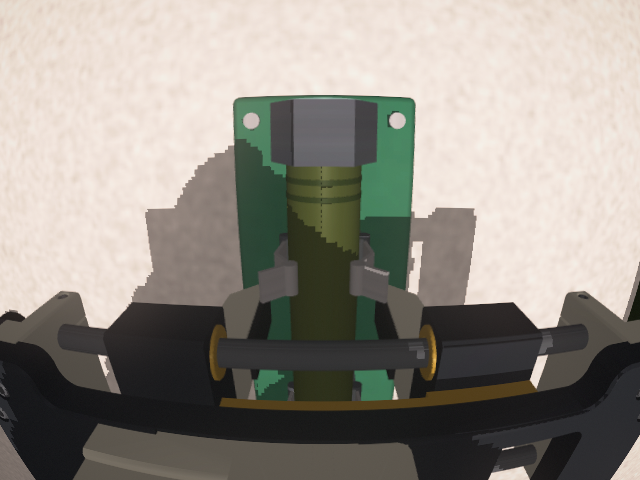

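Emit:
step_arm(increments="0 0 0 0 0 0 -1; 0 0 0 0 0 0 -1; 0 0 0 0 0 0 -1; 0 0 0 0 0 0 -1; 0 0 0 0 0 0 -1")

```text
time: 22.12
tool_pos: [480.1, -255.5, 56.8]
tcp_rot: [3.141, 0.0, -0.0]
contact_force: [-0.5, -1.6, 0.3]
grip_width: 27.2
```

Emit:
step_arm(increments="0 0 0 -1 0 0 -1; 0 0 0 -2 0 0 -1; 0 0 0 -3 0 0 -1; 0 0 0 -4 0 0 -1")

```text
time: 22.62
tool_pos: [476.5, -255.7, 56.8]
tcp_rot: [3.141, -0.001, 0.0]
contact_force: [3.5, -1.9, -2.3]
grip_width: 27.1
```

Emit:
step_arm(increments="0 0 0 -0.7 0 0 -1; 0 0 0 -1.4 0 0 -1; 0 0 0 -2 0 0 -1")

```text
time: 23.0
tool_pos: [474.4, -255.5, 56.8]
tcp_rot: [3.141, -0.0, -0.0]
contact_force: [4.1, -1.1, -1.0]
grip_width: 27.1
```

Emit:
step_arm(increments="0 0 0 -0.5 0 0 -1; 0 0 0 -1 0 0 -1; 0 0 0 -1.5 0 0 -1")

```text
time: 23.38
tool_pos: [472.9, -255.5, 56.8]
tcp_rot: [3.141, -0.0, -0.0]
contact_force: [4.6, -2.7, -1.9]
grip_width: 27.1
```

Emit:
step_arm(increments="0 0 0 -0.5 0 0 -1; 0 0 0 -1 0 0 -1; 0 0 0 -1.5 0 0 -1")

```text
time: 23.75
tool_pos: [471.4, -255.5, 56.8]
tcp_rot: [3.141, -0.0, -0.0]
contact_force: [4.2, -2.0, -1.2]
grip_width: 27.0
```

Emit:
step_arm(increments="0 0 0 -0.5 0 0 -1; 0 0 0 -1 0 0 -1; 0 0 0 -1.5 0 0 -1")

```text
time: 24.12
tool_pos: [469.8, -255.4, 56.8]
tcp_rot: [3.141, -0.0, 0.0]
contact_force: [3.8, -1.8, -0.7]
grip_width: 27.0
```

Emit:
step_arm(increments="0 0 0 -0.5 0 0 -1; 0 0 0 -1 0 0 -1; 0 0 0 -1.5 0 0 -1")

```text
time: 24.5
tool_pos: [468.4, -255.5, 56.8]
tcp_rot: [3.141, -0.0, -0.0]
contact_force: [4.3, -3.2, -1.5]
grip_width: 27.0
```

Emit:
step_arm(increments="0 0 0 -0.5 0 0 -1; 0 0 0 -1 0 0 -1; 0 0 0 -1.5 0 0 -1")

```text
time: 24.88
tool_pos: [467.0, -255.5, 56.8]
tcp_rot: [3.141, -0.001, -0.0]
contact_force: [4.5, -2.2, -1.5]
grip_width: 27.1
```

Emit:
step_arm(increments="0 0 0 -0.5 0 0 -1; 0 0 0 -1 0 0 -1; 0 0 0 -1.5 0 0 -1")

```text
time: 25.25
tool_pos: [465.6, -255.5, 56.8]
tcp_rot: [3.141, -0.001, -0.0]
contact_force: [5.4, -1.5, -1.8]
grip_width: 27.3
```

Emit:
step_arm(increments="0 0 0 -0.5 0 0 -1; 0 0 0 -1 0 0 -1; 0 0 0 -1.5 0 0 -1")

```text
time: 25.62
tool_pos: [464.1, -255.5, 56.8]
tcp_rot: [3.141, -0.001, -0.0]
contact_force: [5.5, -1.4, -1.7]
grip_width: 27.2
```

Emit:
step_arm(increments="0 0 0 -0.5 0 0 -1; 0 0 0 -1 0 0 -1")

```text
time: 25.88
tool_pos: [463.2, -255.5, 56.8]
tcp_rot: [3.141, -0.001, -0.0]
contact_force: [7.4, -2.3, -2.0]
grip_width: 26.9
```

Emit:
step_arm(increments="0 0 0 -0.5 0 0 -1; 0 0 0 -1 0 0 -1")

```text
time: 26.12
tool_pos: [462.8, -255.5, 56.8]
tcp_rot: [3.141, -0.002, -0.0]
contact_force: [9.3, -0.8, -4.5]
grip_width: 27.3
```

Emit:
step_arm(increments="0 0 0 -0.5 0 0 -1; 0 0 0 -1 0 0 -1")

```text
time: 26.38
tool_pos: [462.5, -255.6, 56.9]
tcp_rot: [3.14, -0.004, -0.001]
contact_force: [11.9, -0.6, -5.8]
grip_width: 27.5
```

Run:
```python
from h import *
s=snap('scene','sc9.png');cv2.imwrite('pics/sc9c.png',cv2.resize(s['frame'][140:270,120:240,::-1],None,fx=4.5,fy=4.5,interpolation=cv2.INTER_CUBIC))
s=snap('top','top9.png');cv2.imwrite('pics/top9c.png',cv2.resize(s['frame'][250:400,430:530,::-1],None,fx=4,fy=4,interpolation=cv2.INTER_CUBIC))
```

```text
(no output)
```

View pics/top9c.png

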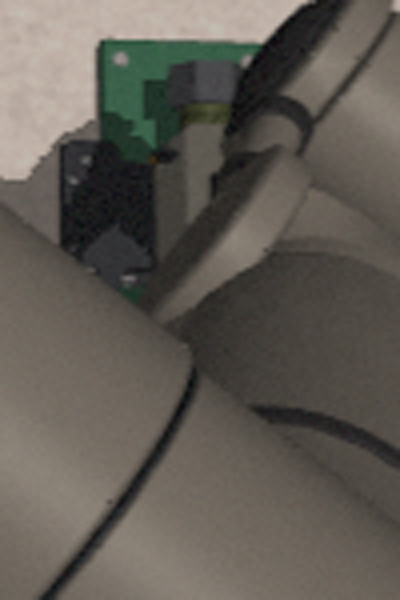

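Emit:
step_arm(increments="0 0 0 -0.5 0 0 -1; 0 0 0 -1 0 0 -1; 0 0 0 -1 0 0 -1")

```text
time: 26.85
tool_pos: [462.3, -255.7, 56.9]
tcp_rot: [3.14, -0.005, -0.001]
contact_force: [14.5, -1.0, -7.0]
grip_width: 27.3
```

Run:
```python
from h import *
o=get_obs();print(o['tool_pos'],o['tcp_rot'],o['contact_force'],o['moment'],o['grip_width'])
c,p=wsnap('w13.png')
for v in (158,160,162,164,165,166,168,170): print(v,c['frame'][v,325],wray(c,p,325,v,69).round(1))
c2,p2=wload('w12.npz')
for v in (158,160,162,164,165,166,168,170): print(v,c2['frame'][v,325],wray(c2,p2,325,v,69).round(1))
```

```text
[ 462.2607938  -255.70057516   56.94518268] [ 3.14004279e+00 -5.27130405e-03 -6.97221194e-04] [14.51421721 -1.00954252 -7.03673172] [-0.0198394  -2.27173899 -0.0493017 ] 27.33103064351333
158 [101  99 106] [ 533.7 -257.1   69. ]
160 [101  99 106] [ 533.1 -257.1   69. ]
162 [104 103 100] [ 532.4 -257.1   69. ]
164 [113 116  72] [ 531.7 -257.1   69. ]
165 [113 117  72] [ 531.4 -257.1   69. ]
166 [112 115  72] [ 531.  -257.1   69. ]
168 [112 115  72] [ 530.4 -257.1   69. ]
170 [111 115  72] [ 529.7 -257.1   69. ]
158 [102 102 106] [ 552.6 -256.6   69. ]
160 [103 103 106] [ 552.  -256.6   69. ]
162 [102 100 106] [ 551.3 -256.6   69. ]
164 [103 100 105] [ 550.6 -256.6   69. ]
165 [103 100 105] [ 550.3 -256.6   69. ]
166 [108 109  90] [ 549.9 -256.6   69. ]
168 [114 117  73] [ 549.3 -256.6   69. ]
170 [113 116  73] [ 548.6 -256.6   69. ]
```

View pics/sc9c.png

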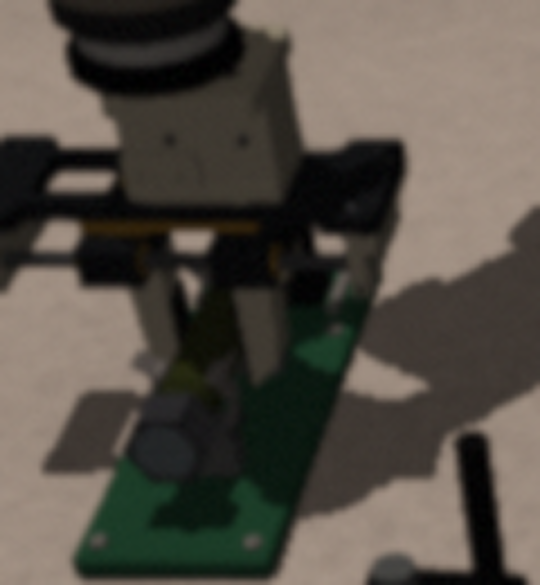

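Emit:
step_arm(increments="0 0 0 0.7 0 0 -1; 0 0 0 1.4 0 0 -1; 0 0 0 1.8 0 0 -1; 0 0 0 1.8 0 0 -1")

```text
time: 27.4
tool_pos: [462.6, -255.6, 56.8]
tcp_rot: [3.141, -0.002, -0.0]
contact_force: [7.6, -1.4, -3.4]
grip_width: 27.1
```

Emit:
step_arm(increments="0 0 0 0.6 0 0 -1; 0 0 0 1 0 0 -1; 0 0 0 1 0 0 -1")

```text
time: 27.78
tool_pos: [462.7, -255.5, 56.8]
tcp_rot: [3.141, -0.0, -0.0]
contact_force: [3.9, -2.8, -0.9]
grip_width: 27.5
```

Emit:
step_arm(increments="0 0 0 0 0 0 0.15; 0 0 0 0 0 0 0.15; 0 0 0 0 0 0 0.15; 0 0 0 0 0 0 0.15; 0 0 0 0 0 0 0.15")

```text
time: 28.4
tool_pos: [462.5, -255.3, 56.7]
tcp_rot: [-3.141, 0.0, 0.0]
contact_force: [-0.4, 0.0, -0.3]
grip_width: 53.0
```

Run:
```python
from h import *
o=get_obs();print(o['tool_pos'],o['tcp_rot'],o['contact_force'],o['grip_width'])
c,p=wsnap('w14.png')
for v in range(158,170): print(v,c['frame'][v,325],wray(c,p,325,v,69).round(1)[0])
f=c['frame'].astype(int)
for v in (175,180,190,200,210,220):
        row=f[v,275:375];m=(row[:,1]-row[:,2]>12)&(row[:,1]-row[:,0]<14)&(row[:,0]<150)
        i=np.where(m)[0]+275;print(v,i.min(),i.max(),i.max()-i.min()+1)
```

```text
[ 462.47501388 -255.33356804   56.69516807] [-3.14149386e+00  2.39344115e-04  1.42520907e-05] [-0.36823892  0.0216687  -0.27571962] 52.96972311812569
158 [102 100 106] 534.1
159 [103 101 107] 533.7
160 [103 101 106] 533.4
161 [83 83 79] 533.1
162 [106 109  73] 532.7
163 [114 117  75] 532.4
164 [114 117  73] 532.1
165 [114 117  74] 531.7
166 [114 117  74] 531.4
167 [114 117  73] 531.1
168 [114 117  73] 530.7
169 [113 117  73] 530.4
175 286 360 75
180 286 360 75
190 286 360 75
200 287 360 74
210 287 359 73
220 297 351 55
```

View pics/w14.png

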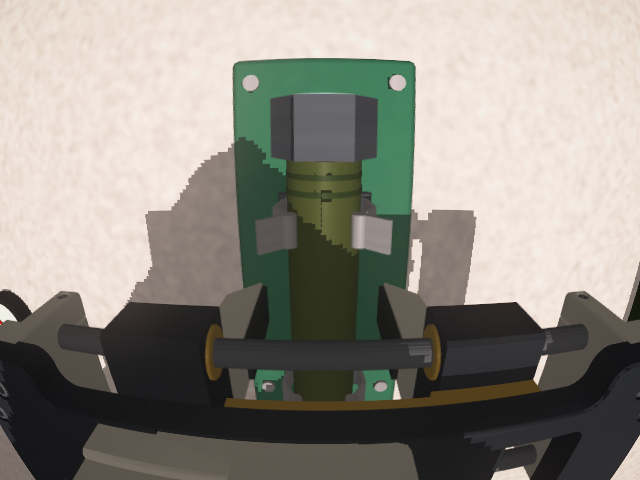

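Emit:
step_arm(increments="0 0 0 0 0 -10 0.15; 0 0 0 0 0 -35 0.15; 0 0 0 0 0 -80 0.15; 0 0 0 0 0 -130 0.15; 0 0 0 -20 0 -180 0.15; 0 0 0 -40 0 -210 0.15; 0 0 0 -40 0 -220 0.15; 0 0 0 -40 0 -220 0.15")

```text
time: 29.45
tool_pos: [423.0, -255.5, 277.0]
tcp_rot: [3.141, -0.001, -0.0]
contact_force: [0.6, -0.0, -0.9]
grip_width: 52.7
```

Run:
```python
from h import *
o=get_obs();print(o['tool_pos'],o['contact_force'],o['time'])
c,p=wsnap('w15.png')
cv2.imwrite('pics/w15c.png',cv2.resize(c['frame'][60:330,260:390,::-1],None,fx=3.2,fy=2.2*1.0,interpolation=cv2.INTER_CUBIC))
t=snap('top','top15.png')
```

```text
[ 422.99893243 -255.45140156  276.97724856] [ 0.64830209 -0.00307184 -0.86023688] 29.45
```

View pics/w15c.png

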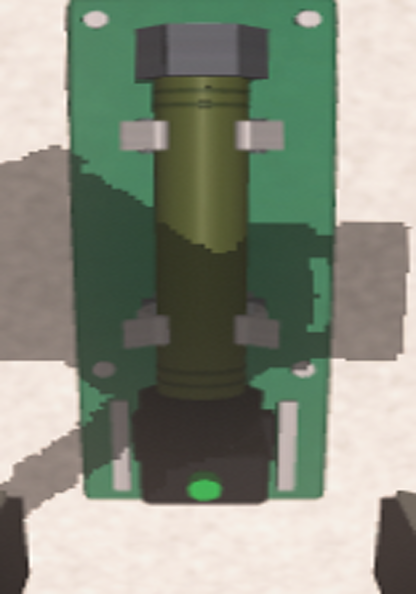

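View pics/top15.png

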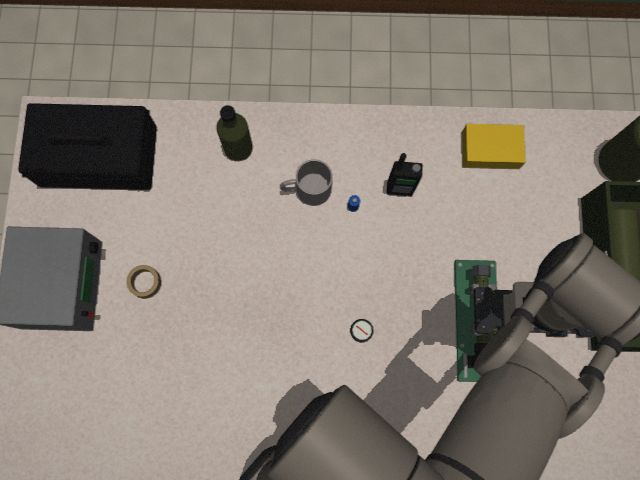

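```bash
python3 -c "
from h import *
o=get_obs();print(o['dq'].round(4),o['time']);print(close_job())"
```

```text
[ 0.0002  0.0101  0.005  -0.0006  0.0023 -0.0017] 29.55
the job is handed in; nothing more can be done
None
```

The torch is on charge: it sits in both clips with its tail pushed against the contact, and I handed the job in at 29.6 s.

**Seating:** It did not go straight in. On the first press the head clip snapped, but the torch tipped about 0.17 rad, leaving the tail end about 13 mm high. I let go, regripped nearer the tail and pressed that end in gently. The force fell away, then rose steeply at the posts. The highest force I read while pressing was about 18 N, or roughly 20 N with the torch's weight added.

**Contact:** I regripped mid-barrel and slid the torch along at about 4 to 5 N. A slight extra resistance came on about 3 to 4 mm before it stalled. It then stopped hard with the tail at about cradle x = 96 mm. I held it there at about 14.5 N along the slide, about 16 N in all, then eased off and let go. The torch crept back about 0.5 mm or less.

**Last checks:** The wrist camera shows the barrel level, both clips closed over it, and the tail up against the block with no brass showing. The top view shows the cell, compass, radio, tape and mug where they were. The gripper was clear of everything, with about 1 N on the sensor.

**Not confirmed:** The contact's travel cannot be read directly, so "pushed home" rests on the hard stop I felt. The top and wrist cameras disagreed by about 3 mm on the cradle's sideways position, so I lined the torch up by the wrist view and by feel.

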